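# Draw the slip board from under a stack of sandwich biscuits

## Task

Press a fingertip on the black rubber patch of the blue slip board and draw the board along its bed, out from under the stack of three sandwich biscuits, so that the stop bar holds the stack back and it settles upright on the bed. Do not touch the stack, and press gently: the board is brittle and cracks under a load of more than about 2 kg. Once the board is out, pick it up and set it down flat in the green returns tray without dropping it, leaving the stack and everything else on the table where it stands.

Things in the scene. Friction and masses are not known exactly. Their poses are not given: they have to be found in the camera images.
- station: Fixed aluminium station, at a different height each time. The board is drawn along its -x, towards the robot. Its top, the bed, is at z = 12 mm in its frame, 15 to 26 mm above the table: a level seat 110 mm wide from x = -40 to 60 mm (the stack is to stand at x = y = 0), then a tongue 42 mm wide to x = -220 mm that falls away towards the robot by an unmeasured 0.5 to 2 degrees.
- stop (a point): Middle of the black stop bar's upper edge (x = -38, z = 37 mm in the station's frame). The bar is 8 mm thick along x, 92 mm wide, its underside 9 mm over the bed, so that the board with its patch passes below and the stack does not. Its posts end 26 mm above the bed. Two slanting cheeks behind it centre the lowest biscuit at station x = -2 to 0 mm.
- rails (a point): Point midway between the -x ends of the two dark side rails, at the seat's height (x = -134, z = 12 mm in the station's frame). The rails run from there to the stop bar's posts, inner faces at y = +-32 mm, outer faces +-46 mm, tops 14 mm above the seat. They cover the board's long edges, so that it cannot be gripped before it is drawn; past their ends, beside the tongue, the edges are free.
- board: Blue slip board, 150 mm long (x), 60 wide (y), 5 thick, 100 g. Origin mid-underside, at the start on the bed near station x = -42 mm, its +x end under the stack. Slippery (friction 0.25). Its load on the bed while drawn (press plus 3 to 4.5 N of weights) must stay below 20 N. It is out at station x below -115 mm; at -135 to -150 it can be gripped across its middle.
- patch (a point): Middle of the top of the black rubber patch (36 mm along x, 50 mm along y, 1.5 mm proud) at the board's -x end: x = -52, z = 6.5 mm in the board's frame. Press here with closed fingertips (friction about 0.5): under 8 to 10 N they slip once the stack is stopped, 11 to 15 N draws the board. The first push tips the board 1 mm onto the tongue; then it is firm: hold the press by feel.
- alfajor0: Lowest sandwich biscuit of the stack, round, 64 mm in diameter, 22 mm high, 80 g more or less, tan with a brown filling. Origin at the middle of its underside. It stands on the board, 3 to 11 mm behind the place where the stop bar holds it, and drops 5 mm to the bed as the board leaves.
- alfajor1: Middle biscuit of the stack, same form, lying on the lowest.
- alfajor2: Top biscuit of the stack, same form; the stack is 66 mm high.
- returns_tray: Fixed green tray for used boards, 210 (x) x 140 (y) x 18 mm high, walls and floor about 4 to 5 mm thick, open on top and empty. Origin at the middle of its underside.
- wrapper_tray: Fixed grey tray of the same size with two piles of white paper cups up to 40 mm high; it may stand on either side of the green one. Leave alone.
- loose_alfajor: A single biscuit of the same form lying on the table. Leave alone.
- spare_board: A white board of the same size as the blue one lying on the table. Leave alone.
- bowl: Empty steel bowl, 190 mm across, 75 mm high. Leave alone.
- jar: Jar with a red cap, 70 mm across, 100 mm high. Leave alone.
- spatula: Spatula lying on the table, about 280 mm long along its x. Leave alone.
Mind the look-alikes: they are no part of the job. What is shaped like the alfajor2 but purple is not meant. There is more than one size of the board; the one meant has the size given above.

How it is judged:
By the outcome, as a careful person would: the job done as asked, in the order asked, and still so for the second after the job is handed in, with the robot touching nothing.
It also fails if it takes over 67 s, if anything falls off the work surface, if the arm or the gripper's body presses on something with over 40 N, if the wrist force passes 120 N, or if a joint passes its speed limit or range.

## Robot

A 6-joint arm with a two-finger parallel gripper is mounted at the origin on the work surface. World frame = base frame: x ahead of the robot, y to its left, z up, the work surface at z = 0. Lengths are in mm, angles in rad, forces in N, time in s.
With the tool pointing down it reaches from about 275 to 1000 mm from the base axis. Payload 8.4 kg.
Tool frame: the origin (TCP) lies at the very end of the fingers, on their centre line; the grasp point (between the pads) lies 19 mm behind it; z points along the fingers, y is the line along which they close (so a half turn about z gives the same grasp; the last joint's range is limited). The gripper opens to 85 mm and grips with 20 to 120 N. Pads are 22 mm wide; open, the fingers measure 114 mm over their backs; the gripper's body (76 mm by 85 mm) begins 54 mm behind the grasp point. The pads swing forward as they close: fully open they stand 13 mm farther back than shut.
Start: joints at [-1.338, 0.353, 1.633, -0, 1.155, -0.002], TCP at [145.404, -607.853, 231.281] pointing down, gripper open.
Joint ranges: [-2.63, 2.63], [-0.92, 2.1], [0.06, 2.66], [-1.3, 4.44], [0, 2.69], [-3.02, 3.02]. Speed limits (rad/s): [2.22, 2.22, 2.79, 3.14, 3.14, 3.14].

## Interface

Orientations are given as a rotation vector (axis times angle).
In Python, from rig import bot gives the robot as it stands. The module is installed in compiled form; this text tells all that it offers.
- The arm moves only by the tool move_arm, never from a script. Its argument "deltas" is a list that holds one entry, the list of rows, each a list of 4 numbers: the shift along the tool's x, y, z in cm, then the turn about the tool's z in rad. A call has 1 to 8 rows; each row is the pose to reach, as a shift and turn from the pose commanded when the call began, along the tool's axes at that moment; what a row does not reach only later rows make up. A row lasts 1/8 s, in which the tool goes at most 62.5 mm and 10.7 degrees, less where a joint would pass 70% of its speed; a pose out of reach is approached as far as the arm can. A call with a gripper value outside its range is refused whole. "claw" is the opening, from 0 (shut) to 1 (fully open), set as the call begins (left out, the last holds). The fingers move at their own pace and stop on an object; "force" is the grip in N (left out, the last holds). Time passes only in rows, so rows that repeat a pose let the fingers close. It gives the time, the measured TCP pose, the force, the opening and the grip force at its end, in the units of the state.
- bot.state(): the state, without advancing time (a new reading comes with each control period).
- bot.capture(name): name is "scene" or "top" or "wrist"; returns the picture (420x560x3 uint8, red, green, blue); there is no depth.
- bot.get_calibration(name): a dict with "camera_matrix" (3x3 intrinsics, pixels), "xyz" and "rotation" of the camera in the world. Camera axes: x right, y up, looking along -z (the intrinsics and any distortion apply to the point x, -y, -z); pixel columns grow to the right and rows downward; lengths in mm; the calibration is good to about 2 mm. A picture is of the moment at which its call begins: read the wrist's pose just before it. get_calibration takes no time and is no camera call; for the wrist camera it gives the pose at the moment of the call.
- bot.sign_off(): hands the job in; it is judged then, once.
The state is a dict: "t": time; "joints": joint angles; "qvel": joint speeds; "joint_torque": joint torques, N m; "tool_pos": TCP position; "orientation": TCP orientation; "ft_force": force on the tool from outside, world axes, zero at the start; "torque": the same for the moment, N m; "grip_width": opening from 0.0 (shut) to 1.0 (fully open); "grasp_force": force on a finger pad.
Only numpy, scipy, OpenCV 4.12 (cv2) and the standard library are available. Lean on these libraries where they do the work, as an engineer would, in place of code of your own. Each camera call takes 0.05 s, during which the arm holds its last target. There are 200 camera calls.

## Working session

There is one attempt and no reset: what is moved stays moved. The work goes in short steps, Python scripts to look and compute and a tool call to move; the robot and the scene stay as the last step left them, time stands still between calls to the robot, and variables do not carry over. Pictures are saved under pics/ and viewed, at most 11 in all, crops included, and the job is handed in when it is done.

Besides the shell and the picture viewer there is one more tool, called as name([rows], argument=value, ...), one row to a line, values as JSON. move_arm: Moves the arm, as the interface text tells. Its arguments: {"type":"object","properties":{"deltas":{"type":"array","items":{"type":"array","items":{"type":"array","items":{"type":"number"}}}},"claw":{"type":"number"},"force":{"type":"number"}},"required":["deltas"]}

```bash
mkdir -p pics
cat > h.py <<'E'
import numpy as np, cv2
from rig import bot
from scipy.spatial.transform import Rotation as R
def cal(n):
    c=bot.get_calibration(n); K=np.array(c["camera_matrix"]); r=np.array(c["rotation"]); r=r if r.shape==(3,3) else R.from_rotvec(r).as_matrix()
    return K,np.array(c["xyz"]),r,c
def ray(n,u,v,c=None):
    K,p,r,_=c or cal(n); d=np.linalg.inv(K)@[u,v,1]; return p, r@(d*[1,-1,-1])
def onz(n,u,v,z,c=None):
    p,d=ray(n,u,v,c); return p+d*(z-p[2])/d[2]
def proj(n,P,c=None):
    K,p,r,_=c or cal(n); q=(np.array(P)-p)@r; q=q*[1,-1,-1]; q=q@K.T; return q[...,:2]/q[...,2:]
def snap(n,f):
    c=cal(n); im=bot.capture(n); cv2.imwrite(f"pics/{f}.png",im[:,:,::-1]); return im,c
E
python3 - <<'E'
from h import *
for n in("scene","top","wrist"):
    im,c=snap(n,n+"0"); print(n,c[3])
a=[cv2.imread(f"pics/{n}0.png") for n in("scene","top")]
print(bot.state())
E
```

```text
scene {'camera_matrix': array([[451.12566455,   0.        , 273.90413201],
       [  0.        , 451.12566455, 208.90779462],
       [  0.        ,   0.        ,   1.        ]]), 'xyz': array([1345.24586915, -239.97673678,  733.75200176]), 'rotation': array([0.83781484, 0.58145667, 1.14134602])}
top {'camera_matrix': array([[475.81729909,   0.        , 273.92257399],
       [  0.        , 475.81729909, 211.579031  ],
       [  0.        ,   0.        ,   1.        ]]), 'xyz': array([ 286.84235433,   43.96746854, 1396.5905357 ]), 'rotation': array([ 0.1193888 , -0.11270114, -1.54805849])}
wrist {'camera_matrix': array([[319.11713256,   0.        , 278.66418729],
       [  0.        , 319.11713256, 211.87229824],
       [  0.        ,   0.        ,   1.        ]]), 'xyz': array([ 221.7662498 , -589.44748211,  372.62027649]), 'rotation': array([-0.26799246,  0.21143207, -1.32432499])}
{'t': 0.15, 'joints': array([-1.33841049e+00,  3.53463568e-01,  1.63397361e+00, -2.51131668e-05,
        1.15520520e+00, -2.40116425e-03]), 'qvel': array([-1.69035835e-03, -5.67447259e-04, -1.59608658e-03,  3.79773291e-05,
       -9.38842824e-04,  6.02606097e-04]), 'joint_torque': array([-6.12543181e-05, -6.05634713e+01, -3.42337310e+01, -2.44931431e-05,
        6.10756848e-03,  1.56823035e-05]), 'tool_pos': array([ 145.30368734, -607.4938348 ,  230.7456554 ]), 'orientation': array([-3.11893512e+00, -3.67850045e-01,  2.24961735e-04]), 'ft_force': array([-0.45444875,  0.08765791, -0.66678719]), 'torque': array([-0.03563487,  0.0307671 , -0.01969005]), 'grasp_force': 0.0, 'grip_width': 1.001140458701785}
```

View pics/top0.png

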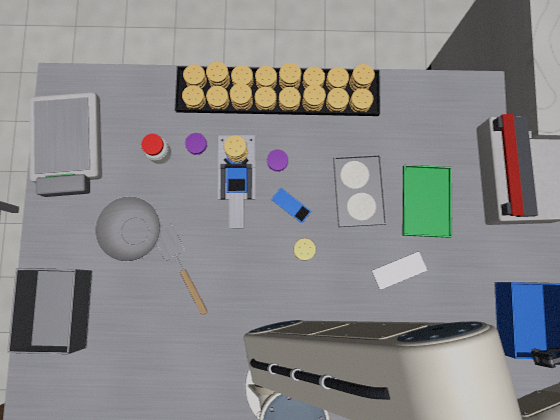

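View pics/scene0.png

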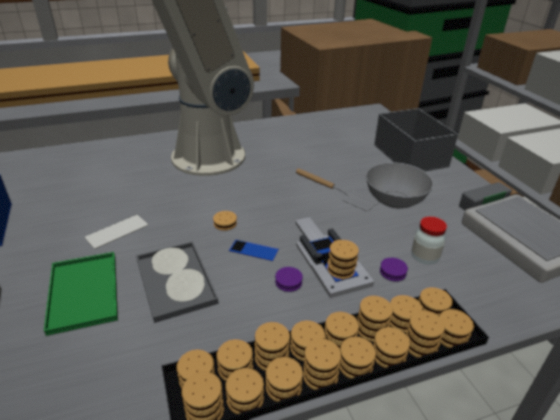

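The top view shows the station, with its blue board and stack, at about (236,180) and the tongue end near (236,227). The green tray is at (427,201). A smaller decoy blue board lies at (291,205), there are two purple discs, and the spare board is at (400,270).

Run:
```python
from h import *
im=cv2.imread("pics/top0.png"); hsv=cv2.cvtColor(im,cv2.COLOR_BGR2HSV)
g=cv2.inRange(hsv,(50,120,60),(75,255,255)); 
b=cv2.inRange(hsv,(100,120,60),(125,255,255)); b[:,330:]=0
c=cal("top")
for m,z in((g,16),(b,25)):
    for q in cv2.findContours(m,0,2)[0]:
        if cv2.contourArea(q)<40: continue
        r=cv2.minAreaRect(q); print(r,[onz("top",*p,z,c)[:2].round(0).tolist() for p in cv2.boxPoints(r)],onz("top",*r[0],z,c).round(0))
for n,p,z in(("tongue end L",(229,227),15),("R",(243,227),15),("stop/stack",(235,147),85),("seat tl",(219,136),22),("seat tr",(255,136),22),("seat br",(255,198),35),("bl",(219,198),35)): print(n,onz("top",*p,z,c).round(0))
k,p,r,_=cal("wrist"); s=bot.state(); T=R.from_rotvec(s["orientation"]).as_matrix()
print("T",T.round(3),"cam in tool",(T.T@(p-s["tool_pos"])).round(1)); print((T.T@r).round(3))
```

```text
((426.5, 201.0), (72.0, 47.0), 90.0) [[640.0, -329.0], [643.0, -469.0], [428.0, -461.0], [425.0, -325.0]] [ 533. -396.   16.]
((290.8346252441406, 204.9269256591797), (39.116783142089844, 15.34851360321045), 37.87498474121094) [[529.0, 62.0], [565.0, 35.0], [496.0, -56.0], [460.0, -29.0]] [512.   3.  25.]
((236.0, 179.5), (25.0, 20.0), 90.0) [[622.0, 196.0], [623.0, 137.0], [548.0, 135.0], [547.0, 194.0]] [585. 165.  25.]
tongue end L [445. 182.  15.]
R [446. 141.  15.]
stop/stack [666. 166.  85.]
seat tl [717. 221.  22.]
seat tr [719. 113.  22.]
seat br [529. 108.  35.]
bl [527. 212.  35.]
T [[ 0.973  0.233 -0.   ]
 [ 0.233 -0.973  0.001]
 [-0.    -0.001 -1.   ]] cam in tool [ 7.86e+01  1.00e-01 -1.42e+02]
[[-0.     0.95   0.311]
 [ 1.     0.001 -0.001]
 [-0.001  0.311 -0.95 ]]
```

Run:
```python
import cv2
im=cv2.imread("pics/top0.png")[110:240,170:330]; cv2.imwrite("pics/c1.png",cv2.resize(im,None,fx=4.6,fy=4.6,interpolation=2))
```

```text
(no output)
```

View pics/c1.png

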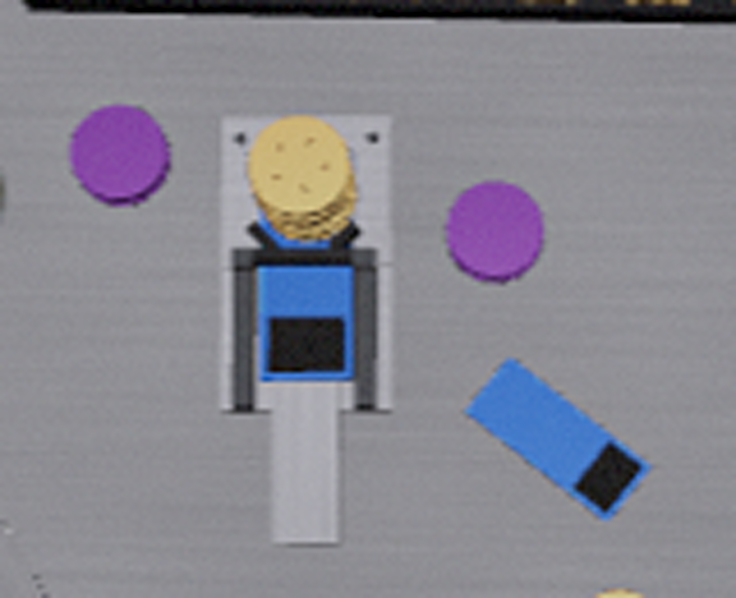

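The crop confirms the layout: the full-size board has its patch nearest the robot, and the station yaw is close to zero. I'll move to a viewing pose behind the patch.

move_arm([
  [[3.6,-4.7,0,0],[7.2,-9.4,0,0],[10.8,-14.1,0,0],[14.4,-18.8,0,0],[18,-23.5,0,0],[21.6,-28.2,0,0],[25.2,-32.9,0,0],[28.8,-37.6,0,0]],
], claw=0)

```text
t: 1.15
tool_pos: [338.4, -173.5, 231.5]
orientation: [3.12, 0.367, 0.001]
ft_force: [0.8, -0.3, 0.1]
grip_width: -0.0
grasp_force: 0.0
```

move_arm([
  [[3.6,-4.7,0,0.0],[7.2,-9.4,0,0.05],[10.8,-14.1,0,0.1],[14.4,-18.8,0,0.15],[18,-23.5,0,0.2],[21.6,-28.2,0,0.215],[22.7,-29.4,0,0.215],[22.7,-29.4,0,0.215]],
])

```text
t: 2.15
tool_pos: [490.2, 163.8, 230.8]
orientation: [3.141, 0.034, -0.002]
ft_force: [-0.6, -0.2, 0.3]
grip_width: -0.003
grasp_force: 0.0
```

Run:
```python
from h import *
im,c=snap("wrist","w1"); s=bot.state(); print(s["t"],s["tool_pos"],s["orientation"],s["ft_force"],s["grip_width"],c[1])
im,c=snap("top","t1")
```

```text
2.2 [489.73007923 162.87994597 230.8606374 ] [ 3.14057986e+00  3.22501801e-02 -1.98688954e-03] [ 0.14706363 -1.02142986 -0.57645395] 0.0004600199244830943 [568.92481332 165.24113863 372.73163423]
```

View pics/w1.png

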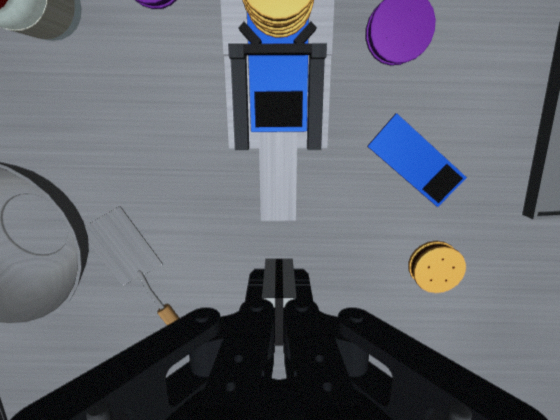

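The wrist view shows the board's blue edges at columns 249-308, the patch at (279,109), the stop bar at row 50, the rail ends at row 149 and the tongue end at row 220.

Run:
```python
from h import *
im=cv2.imread("pics/w1.png"); hsv=cv2.cvtColor(im,cv2.COLOR_BGR2HSV)
from types import SimpleNamespace
c=cal("wrist")
b=cv2.inRange(hsv,(100,150,80),(125,255,255))
k=cv2.inRange(hsv,(0,0,0),(180,255,40))
for r in (68,78,125):
    x=np.where(b[r,230:330])[0]+230; print(r,x.min(),x.max(), [ (z,round(float(np.linalg.norm(onz("wrist",x.max()+.5,r,z,c)-onz("wrist",x.min()-.5,r,z,c))),1)) for z in(20,25,30)], ((onz("wrist",x.max()+.5,r,25,c)+onz("wrist",x.min()-.5,r,25,c))/2).round(1))
m=k[80:130,252:306]; n,l,s,ce=cv2.connectedComponentsWithStats(m); i=1+s[1:,4].argmax(); u,v=ce[i]+[252,80]; print(s[i],u,v,onz("wrist",u,v,27,c).round(1))
y=np.where(b[100:145,252])[0]+100; print("board -x end",y.max(),onz("wrist",279,y.max()+.5,25,c).round(1))
for q in((259.5,220),(297,220),(231,149),(326,149)): print(q,onz("wrist",*q,15,c).round(1), onz("wrist",*q,22,c).round(1))
print("bar low edge row", [ onz("wrist",278,55,z,c).round(1).tolist() for z in(30,45)],[ onz("wrist",278,44,z,c).round(1).tolist() for z in (40,45)])
```

```text
68 249 307 [(20, 59.8), (25, 59.0), (30, 58.1)] [605.3 164.3  25. ]
78 250 307 [(20, 59.3), (25, 58.5), (30, 57.6)] [596.1 163.6  25. ]
125 251 306 [(20, 59.8), (25, 59.0), (30, 58.1)] [550.3 162.7  25. ]
[   3   12   47   34 1546] 278.5135834411384 108.53751617076327 [566.8 163.   27. ]
board -x end 131 [543.7 162.   25. ]
(259.5, 220) [440.1 183.2  15. ] [442.7 182.8  22. ]
(297, 220) [441.  138.6  15. ] [443.5 139.   22. ]
(231, 149) [523.1 214.8  15. ] [524.  213.8  22. ]
(326, 149) [525.1 109.5  15. ] [526.  110.6  22. ]
bar low edge row [[616.4, 164.5, 30.0], [614.3, 164.4, 45.0]] [[624.3, 164.6, 40.0], [623.5, 164.6, 45.0]]
```

move_arm([
  [[3.7,0.1,4,0],[7.4,0.1,8,0],[7.4,0.1,13,0],[7.4,0.1,17,0],[7.4,0.1,18.5,0],[7.4,0.1,18.5,0]],
])

```text
t: 3.0
tool_pos: [564.0, 163.0, 46.3]
orientation: [3.141, 0.03, -0.002]
ft_force: [-0.0, 0.0, 0.0]
grip_width: 0.003
grasp_force: 0.0
```

move_arm([
  [[0,0,0.2,0],[0,0,0.4,0],[0,0,0.6,0],[0,0,0.8,0],[0,0,0.9,0],[0,0,0.9,0]],
])

```text
t: 3.75
tool_pos: [564.3, 164.1, 37.2]
orientation: [3.141, 0.031, -0.0]
ft_force: [0.2, -0.6, 0.3]
grip_width: -0.001
grasp_force: 0.0
```

move_arm([
  [[0,0,0.1,0],[0,0,0.2,0],[0,0,0.3,0],[0,0,0.4,0],[0,0,0.4,0]],
])

```text
t: 4.38
tool_pos: [564.3, 164.0, 33.2]
orientation: [3.141, 0.031, -0.0]
ft_force: [0.1, 0.4, 0.6]
grip_width: 0.003
grasp_force: 0.0
```

move_arm([
  [[0,0,0.1,0],[0,0,0.15,0],[0,0,0.15,0]],
])

```text
t: 4.75
tool_pos: [564.4, 164.0, 31.8]
orientation: [-3.141, -0.031, 0.0]
ft_force: [0.9, 0.1, 0.0]
grip_width: -0.002
grasp_force: 0.0
```

move_arm([
  [[0,0,0.1,0],[0,0,0.15,0],[0,0,0.15,0]],
])

```text
t: 5.12
tool_pos: [564.4, 164.0, 30.2]
orientation: [3.141, 0.031, -0.0]
ft_force: [1.0, 0.5, 0.1]
grip_width: -0.001
grasp_force: 0.0
```

move_arm([
  [[0,0,0.1,0],[0,0,0.1,0]],
])

```text
t: 5.38
tool_pos: [564.3, 164.0, 29.2]
orientation: [3.141, 0.031, -0.0]
ft_force: [-0.0, -0.6, -0.4]
grip_width: -0.001
grasp_force: 0.0
```

move_arm([
  [[0,0,0.1,0],[0,0,0.1,0]],
])

```text
t: 5.62
tool_pos: [564.3, 164.0, 28.2]
orientation: [3.141, 0.031, -0.0]
ft_force: [0.3, -0.1, 0.6]
grip_width: 0.006
grasp_force: 0.0
```

move_arm([
  [[0,0,0.1,0],[0,0,0.1,0]],
])

```text
t: 5.88
tool_pos: [564.4, 164.0, 27.2]
orientation: [3.141, 0.031, -0.0]
ft_force: [-0.1, -0.4, 0.7]
grip_width: -0.001
grasp_force: 0.0
```

move_arm([
  [[0,0,0.1,0],[0,0,0.1,0]],
])

```text
t: 6.12
tool_pos: [564.4, 164.0, 26.2]
orientation: [3.141, 0.031, -0.0]
ft_force: [-0.6, 0.1, 0.4]
grip_width: -0.001
grasp_force: 0.0
```

move_arm([
  [[0,0,0.1,0],[0,0,0.1,0]],
])

```text
t: 6.38
tool_pos: [564.4, 164.0, 25.2]
orientation: [3.141, 0.031, -0.0]
ft_force: [0.1, 0.2, 0.5]
grip_width: -0.001
grasp_force: 0.0
```

move_arm([
  [[0,0,0.1,0],[0,0,0.1,0]],
])

```text
t: 6.62
tool_pos: [564.4, 164.0, 24.2]
orientation: [3.141, 0.031, -0.0]
ft_force: [0.9, 0.8, 0.4]
grip_width: 0.001
grasp_force: 0.0
```

move_arm([
  [[0,0,0.05,0],[0,0,0.05,0]],
])

```text
t: 6.88
tool_pos: [564.4, 164.0, 23.7]
orientation: [3.141, 0.031, -0.0]
ft_force: [0.4, 0.9, -0.6]
grip_width: 0.002
grasp_force: 0.0
```

move_arm([
  [[0,0,0.05,0],[0,0,0.05,0]],
])

```text
t: 7.12
tool_pos: [564.4, 164.0, 23.3]
orientation: [3.141, 0.031, -0.0]
ft_force: [-0.1, 0.2, 0.1]
grip_width: -0.002
grasp_force: 0.0
```

move_arm([
  [[0,0,0.05,0],[0,0,0.05,0]],
])

```text
t: 7.38
tool_pos: [564.4, 164.0, 22.9]
orientation: [-3.141, -0.031, -0.0]
ft_force: [-1.2, -0.1, 2.3]
grip_width: -0.002
grasp_force: 0.9
```

move_arm([
  [[0,0,0.05,0],[0,0,0.05,0]],
])

```text
t: 7.62
tool_pos: [564.4, 164.0, 22.3]
orientation: [-3.141, -0.031, 0.0]
ft_force: [-0.6, -0.4, 3.3]
grip_width: 0.002
grasp_force: 1.1
```

move_arm([
  [[0,0,0.05,0],[0,0,0.05,0]],
])

```text
t: 7.88
tool_pos: [564.3, 164.0, 21.8]
orientation: [3.141, 0.031, -0.0]
ft_force: [-1.7, 0.2, 3.3]
grip_width: -0.003
grasp_force: 1.5
```

move_arm([
  [[0,0,0.03,0],[0,0,0.03,0]],
])

```text
t: 8.12
tool_pos: [564.3, 164.0, 21.7]
orientation: [3.141, 0.031, -0.0]
ft_force: [-2.2, -0.3, 5.6]
grip_width: -0.0
grasp_force: 3.2
```

move_arm([
  [[0,0,0.03,0],[0,0,0.03,0]],
])

```text
t: 8.38
tool_pos: [564.4, 164.1, 21.7]
orientation: [-3.141, -0.031, 0.0]
ft_force: [-3.9, 0.1, 10.0]
grip_width: 0.004
grasp_force: 4.8
```

move_arm([
  [[-0.1,0,0.015,0],[-0.3,0,0.02,0],[-0.5,0,0.025,0],[-0.5,0,0.025,0]],
])

```text
t: 8.88
tool_pos: [560.7, 164.3, 21.7]
orientation: [-3.141, -0.031, -0.004]
ft_force: [1.5, -0.7, 6.7]
grip_width: 0.001
grasp_force: 3.2
```

move_arm([
  [[0,0,0.035,0],[0,0,0.035,0]],
])

```text
t: 9.12
tool_pos: [560.7, 164.3, 21.6]
orientation: [-3.141, -0.031, -0.004]
ft_force: [-0.1, 0.3, 10.9]
grip_width: 0.001
grasp_force: 5.2
```

move_arm([
  [[-0.2,0,0.03,0],[-0.4,0,0.035,0],[-0.6,0,0.04,0],[-0.8,0,0.045,0]],
])

```text
t: 9.62
tool_pos: [554.1, 164.5, 21.5]
orientation: [-3.14, -0.031, -0.009]
ft_force: [4.1, 0.2, 8.5]
grip_width: -0.004
grasp_force: 4.2
```

move_arm([
  [[0,0,0.03,0],[0,0,0.045,0]],
])

```text
t: 9.88
tool_pos: [554.0, 164.4, 21.4]
orientation: [-3.14, -0.031, -0.008]
ft_force: [1.7, -0.6, 16.1]
grip_width: 0.002
grasp_force: 7.9
```

Run:
```python
from h import *
im,c=snap("wrist","w2"); s=bot.state(); print(s["tool_pos"],s["ft_force"],s["orientation"])
hsv=cv2.cvtColor(im,cv2.COLOR_RGB2HSV)
b=cv2.inRange(hsv,(100,150,80),(125,255,255))
ys,xs=np.where(b); print(ys.min(),ys.max(),xs.min(),xs.max())
cv2.imwrite("pics/w2.png",im[:,:,::-1])
```

```text
[553.95937502 164.43820238  21.40107529] [ 1.76589204  0.20579368 14.79534109] [-3.14011757 -0.03106803 -0.0078324 ]
119 383 205 559
```

View pics/w2.png

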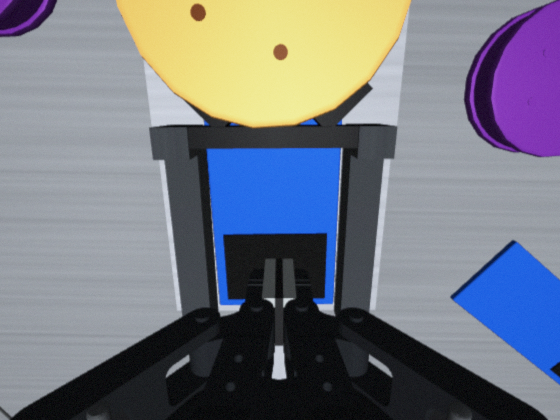

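The fingertips sit on the patch (far edge at row 234), the board front is at row 302 and the stack is behind the bar. The force is at the high end and should fall as the board moves.

move_arm([
  [[-0.2,0,-0.01,0],[-0.4,0,-0.005,0],[-0.6,0,0.0,0],[-0.8,0,0.005,0],[-1.0,0,0.01,0]],
])

```text
t: 10.55
tool_pos: [544.7, 164.4, 21.2]
orientation: [-3.14, -0.031, -0.01]
ft_force: [5.0, -1.0, 10.6]
grip_width: -0.0
grasp_force: 5.2
```

Run:
```python
from h import *
def far(im,c):
    hsv=cv2.cvtColor(im,cv2.COLOR_RGB2HSV); b=cv2.inRange(hsv,(100,150,80),(125,255,255))
    col=b[150:300,235]; r=np.where(col)[0]
    g=[r[i] for i in range(len(r)-1) if r[i+1]-r[i]>5]; v=150+(g[0] if g else r.max())+.5
    return v,onz("wrist",235,v,21.5,c).round(1)
a=cv2.imread("pics/w2.png")[:,:,::-1].copy()
c=cal("wrist"); im=bot.capture("wrist"); s=bot.state()
print(far(im,c),s["tool_pos"],s["ft_force"]); d=(c[0],c[1]+[553.96-s["tool_pos"][0],0,0],c[2],0); print(far(a,d))
```

```text
(np.float64(234.5), array([565.1, 185.2,  21.5])) [544.47393294 164.3965288   21.24154876] [ 3.78983978  0.6994595  11.36296202]
(np.float64(234.5), array([574.6, 185.2,  21.5]))
```

move_arm([
  [[-0.2,0,0.02,0],[-0.4,0,0.023,0],[-0.6,0,0.026,0],[-0.8,0,0.029,0],[-1.0,0,0.032,0],[-1.2,0,0.035,0]],
])

```text
t: 11.35
tool_pos: [533.0, 164.3, 21.0]
orientation: [-3.14, -0.031, -0.011]
ft_force: [5.0, 0.1, 11.7]
grip_width: -0.001
grasp_force: 5.5
```

move_arm([
  [[-0.2,0,0.012,0],[-0.4,0,0.017,0],[-0.6,0,0.022,0],[-0.8,0,0.027,0],[-1.0,0,0.032,0],[-1.2,0,0.037,0]],
])

```text
t: 12.1
tool_pos: [521.0, 164.1, 20.7]
orientation: [-3.14, -0.031, -0.011]
ft_force: [4.3, -0.5, 13.7]
grip_width: -0.001
grasp_force: 6.6
```

move_arm([
  [[-0.2,0,0.0,0],[-0.4,0,0.005,0],[-0.6,0,0.01,0],[-0.8,0,0.015,0],[-1.0,0,0.02,0],[-1.2,0,0.025,0]],
])

```text
t: 12.85
tool_pos: [508.9, 163.9, 20.4]
orientation: [-3.139, -0.031, -0.011]
ft_force: [4.5, 0.4, 13.9]
grip_width: -0.002
grasp_force: 6.8
```

move_arm([
  [[-0.2,0,-0.003,0],[-0.4,0,0.002,0],[-0.6,0,0.008,0],[-0.8,0,0.014,0],[-1.0,0,0.018,0],[-1.2,0,0.022,0]],
])

```text
t: 13.6
tool_pos: [496.9, 163.6, 20.1]
orientation: [-3.139, -0.031, -0.011]
ft_force: [4.5, 0.4, 13.7]
grip_width: -0.001
grasp_force: 6.9
```

Run:
```python
from h import *
im,c=snap("wrist","w3"); s=bot.state(); print(s["tool_pos"],s["ft_force"])
j,_=snap("scene","s3"); a=j[190:310,280:400][:,:,::-1]; a=cv2.resize(a,(420,420),interpolation=2)
cv2.imwrite("pics/m3.png",cv2.resize(np.hstack([im[:,:,::-1],a]),(800,343)))
```

```text
[496.67126326 163.63199517  20.14002572] [ 2.94095917 -0.04420185 14.6553906 ]
```

View pics/m3.png

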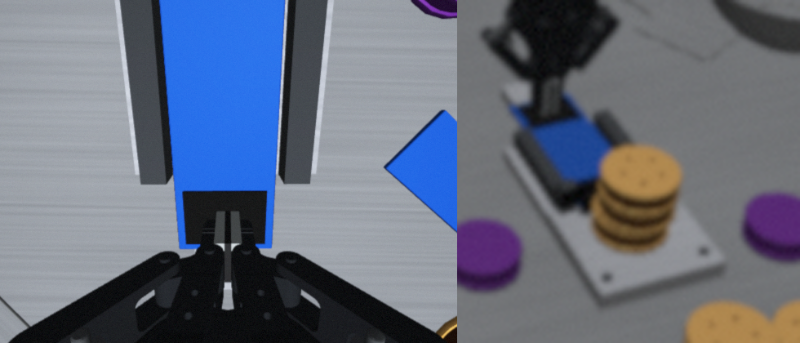

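The board is following without slip (patch far edge still at row 234), and the stack is intact behind the bar. I'll keep drawing.

move_arm([
  [[-0.2,0,-0.003,0],[-0.4,0,0.002,0],[-0.6,0,0.008,0],[-0.8,0,0.014,0],[-1.0,0,0.018,0],[-1.2,0,0.022,0]],
])

```text
t: 14.45
tool_pos: [484.9, 163.4, 19.9]
orientation: [-3.139, -0.031, -0.011]
ft_force: [3.5, 0.0, 14.8]
grip_width: -0.001
grasp_force: 7.1
```

move_arm([
  [[-0.2,0,0.0,0],[-0.4,0,0.005,0],[-0.6,0,0.01,0],[-0.8,0,0.015,0],[-1.0,0,0.02,0],[-1.2,0,0.025,0]],
])

```text
t: 15.2
tool_pos: [472.9, 163.2, 19.6]
orientation: [-3.139, -0.031, -0.011]
ft_force: [3.3, 0.6, 14.6]
grip_width: -0.001
grasp_force: 7.3
```

move_arm([
  [[-0.2,0,-0.005,0],[-0.4,0,0.0,0],[-0.6,0,0.005,0],[-0.8,0,0.01,0],[-1.0,0,0.015,0],[-1.15,0,0.018,0]],
])

```text
t: 15.95
tool_pos: [461.3, 163.0, 19.3]
orientation: [-3.139, -0.031, -0.01]
ft_force: [4.3, 0.4, 14.8]
grip_width: 0.0
grasp_force: 7.2
```

move_arm([
  [[0,0,-0.05,0],[0,0,-0.5,0],[0,0,-3,0],[-2,0,-8,0],[-4,0,-13,0],[-5,0,-15,0],[-5,0,-15,0]],
], claw=0)

```text
t: 16.82
tool_pos: [408.0, 161.1, 169.0]
orientation: [-3.141, -0.032, -0.004]
ft_force: [-0.5, 0.6, -0.7]
grip_width: 0.001
grasp_force: 0.0
```

Run:
```python
from h import *
im,c=snap("wrist","w4"); s=bot.state(); print(s["t"],s["tool_pos"],s["ft_force"],s["orientation"])
j,_=snap("scene","s4"); a=j[190:310,280:400][:,:,::-1]; a=cv2.resize(a,(420,420),interpolation=2)
cv2.imwrite("pics/m4.png",cv2.resize(np.hstack([im[:,:,::-1],a]),(800,343)))
hsv=cv2.cvtColor(im,cv2.COLOR_RGB2HSV); b=cv2.inRange(hsv,(100,150,80),(125,255,255))
n,l,st,ce=cv2.connectedComponentsWithStats(b)
for i in range(1,n):
    if st[i,4]>300: print(st[i])
i=1+st[1:,4].argmax(); q=cv2.convexHull(np.argwhere(l==i)[:,::-1].astype(np.int32)); r=cv2.minAreaRect(q); print(r)
for u,v in cv2.boxPoints(r): print((round(float(u)),round(float(v))),onz("wrist",u,v,18,c).round(1))
```

```text
16.875 [407.90470647 160.9909113  167.98708411] [ 0.14929051  0.0325695  -1.30408123] [-3.14104086e+00 -3.15220971e-02 -1.65909027e-03]
[ 237    0   75  162 9100]
[ 393   14  127  130 6015]
((273.9999694824219, 80.49998474121094), (160.99996948242188, 73.99998474121094), 90.0)
(237, 0) [567.4 196.8  18. ]
(311, 0) [568.5 138.   18. ]
(311, 161) [440.7 131.5  18. ]
(237, 161) [439.4 199.4  18. ]
```

View pics/m4.png

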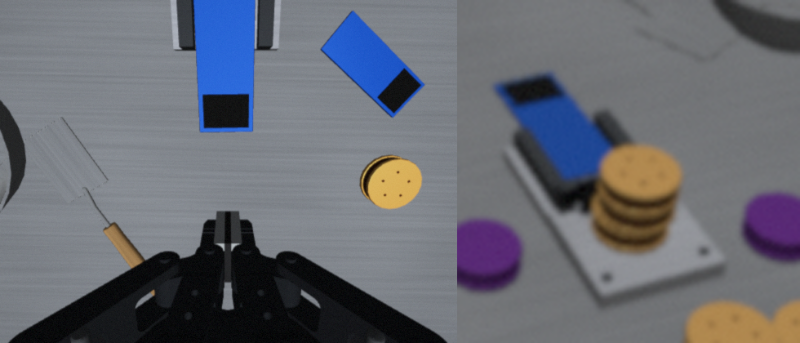

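The board is out, with its front end at x≈440 and its middle near x≈515, past the rails, and the stack is upright. Next I'll straddle the board at x≈508.

move_arm([
  [[3,0,0,0],[6,0,2,0],[9,0,5,0],[10,0,9,0],[10,0,11.5,0],[10,0,12.5,0],[10,0,12.5,0]],
], claw=0.95)

```text
t: 17.8
tool_pos: [507.2, 162.6, 41.7]
orientation: [3.141, 0.031, -0.004]
ft_force: [-0.1, 0.5, 0.4]
grip_width: 0.949
grasp_force: 0.0
```

Run:
```python
from h import *
im,c=snap("wrist","w5"); s=bot.state(); print(s["t"],s["tool_pos"],s["ft_force"],s["orientation"],s["grip_width"])
hsv=cv2.cvtColor(im,cv2.COLOR_RGB2HSV); b=cv2.inRange(hsv,(100,150,80),(125,255,255))
for v in (240,260,280,300):
    x=np.where(b[v,150:420])[0]+150
    if len(x): print(v,x.min(),x.max(),onz("wrist",x.min()-.5,v,19,c).round(1),onz("wrist",x.max()+.5,v,19,c).round(1))
```

```text
17.85 [507.85046324 162.89629324  42.58829168] [-0.27836309  0.1300571   1.51903411] [ 3.14125794e+00  3.10992197e-02 -9.98560651e-04] 0.9493872456623152
240 220 325 [514.7 195.2  19. ] [515.8 136.   19. ]
260 222 324 [502.3 194.6  19. ] [503.4 135.8  19. ]
280 224 324 [489.4 193.9  19. ] [490.5 134.9  19. ]
300 225 323 [475.9 193.8  19. ] [477.  134.7  19. ]
```

View pics/w5.png

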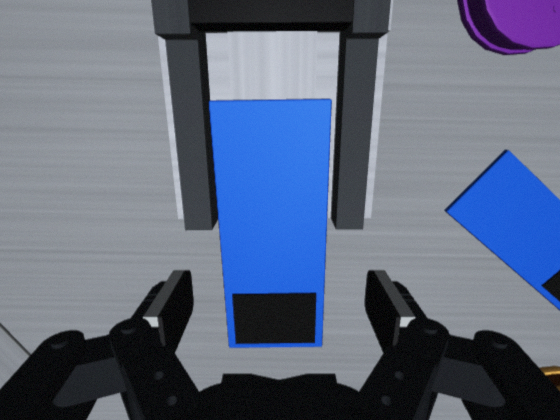

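The board lies between the open fingers with its edges at columns 222-324 (row 260), 2 mm left of the tool's centre. It is clear of the rail ends at row 225.

move_arm([
  [[0,-0.2,0,0],[0,-0.2,1.2,0],[0,-0.2,2.2,0],[0,-0.2,3,0],[0,-0.2,3.6,0],[0,-0.2,3.9,0],[0,-0.2,3.9,0]],
])

```text
t: 18.73
tool_pos: [507.8, 164.9, 3.5]
orientation: [3.141, 0.031, -0.001]
ft_force: [-0.2, 0.2, 0.3]
grip_width: 0.95
grasp_force: 0.0
```

move_arm([
  [[0,0,0,0],[0,0,0,0],[0,0,0,0],[0,0,0,0],[0,0,0,0],[0,0,0,0]],
], claw=0, force=25)

```text
t: 19.48
tool_pos: [508.1, 165.0, 4.0]
orientation: [-3.141, -0.031, -0.001]
ft_force: [-0.8, 0.1, 5.3]
grip_width: 0.694
grasp_force: 27.3
```

move_arm([
  [[0,0,-0.1,0],[0,0,-0.4,0],[0,0,-0.9,0],[0,0,-1.6,0],[0,0,-2.6,0],[0,0,-3.8,0],[0,0,-5,0],[0,0,-6,0]],
], force=35)

```text
t: 20.48
tool_pos: [508.1, 165.0, 64.8]
orientation: [-3.141, -0.031, -0.001]
ft_force: [0.5, -0.5, -0.8]
grip_width: 0.691
grasp_force: 37.7
```

Run:
```python
from h import *
im,c=snap("wrist","w6"); s=bot.state(); print(s["t"],s["tool_pos"],s["ft_force"],s["orientation"],s["grip_width"],s["grasp_force"])
j,cs=snap("scene","s6"); a=j[180:320,40:400][:,:,::-1]; a=cv2.resize(a,None,fx=3,fy=3,interpolation=2)
cv2.imwrite("pics/m6.png",cv2.resize(np.hstack([im[:,:,::-1],a]),(800,206)))
hsv=cv2.cvtColor(j,cv2.COLOR_RGB2HSV); g=cv2.inRange(hsv,(50,120,40),(75,255,255)); g[:230]=0
q=max(cv2.findContours(g,0,2)[0],key=cv2.contourArea); p=cv2.approxPolyDP(q,8,True)[:,0]
for u in p: print(u,onz("scene",*u,18,cs).round(0),onz("scene",*u,0,cs).round(0))
t,ct=snap("top","t6"); hsv=cv2.cvtColor(t,cv2.COLOR_RGB2HSV); g=cv2.inRange(hsv,(50,120,40),(75,255,255))
r=cv2.minAreaRect(max(cv2.findContours(g,0,2)[0],key=cv2.contourArea)); print(r,[onz("top",*u,16,ct)[:2].round(0).tolist() for u in cv2.boxPoints(r)])
```

```text
20.525 [508.72008851 165.18582448  65.80130263] [ 0.67350114 -0.24878039 -0.14996771] [-3.14080365e+00 -3.10572710e-02 -3.11990218e-03] 0.6895704420056256 37.73678004741669
[112 253] [ 437. -329.   18.] [ 414. -331.    0.]
[ 53 264] [ 434. -460.   18.] [ 411. -466.    0.]
[ 47 334] [ 649. -461.   18.] [ 632. -467.    0.]
[116 318] [ 650. -331.   18.] [ 632. -333.    0.]
((426.5, 201.0), (72.0, 47.0), 90.0) [[640.0, -329.0], [643.0, -469.0], [428.0, -461.0], [425.0, -325.0]]
```

View pics/m6.png

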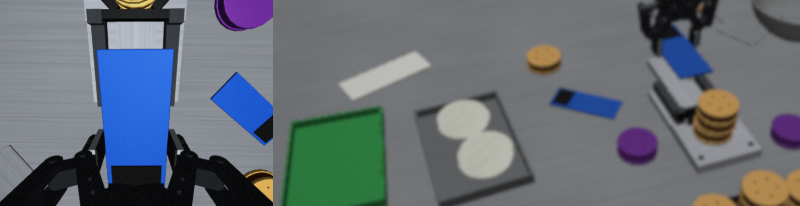

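The board is held level and the stack stands. The finger ends reach a few mm below the board, so they would hit the tray floor before it does. I'll set it back on the tongue and regrip 3 mm higher so it needn't fall in the tray.

move_arm([
  [[0,0,1.2,0],[0,0,2.6,0],[0,0,4,0],[0,0,5,0],[0,0,5.6,0],[0,0,5.9,0],[0,0,5.97,0],[0,0,5.97,0]],
])

```text
t: 21.62
tool_pos: [508.2, 165.0, 4.4]
orientation: [-3.141, -0.031, -0.001]
ft_force: [0.2, -0.2, -1.0]
grip_width: 0.688
grasp_force: 37.7
```

move_arm([
  [[0,0,0,0],[0,0,0,0],[0,0,0,0],[0,0,-0.2,0],[0,0,-0.28,0],[0,0,-0.28,0]],
], claw=0.8)

```text
t: 22.38
tool_pos: [508.0, 165.0, 7.0]
orientation: [-3.141, -0.031, -0.0]
ft_force: [-0.7, 0.3, 0.4]
grip_width: 0.802
grasp_force: 0.0
```

move_arm([
  [[0,0,0,0],[0,0,0,0],[0,0,0,0],[0,0,0,0],[0,0,0,0]],
], claw=0, force=35)

```text
t: 23.0
tool_pos: [508.0, 165.0, 7.1]
orientation: [-3.141, -0.031, -0.0]
ft_force: [-0.3, 0.8, 4.8]
grip_width: 0.689
grasp_force: 36.9
```

move_arm([
  [[0,0,-0.1,0],[0,0,-0.5,0],[0,0,-1.2,0],[0,0,-2.5,0],[0,0,-4.5,0],[0,0,-7,0],[0,0,-9.5,0],[0,0,-11,0]],
])

```text
t: 24.0
tool_pos: [508.5, 165.1, 118.8]
orientation: [-3.141, -0.031, -0.003]
ft_force: [0.1, 0.1, -0.9]
grip_width: 0.682
grasp_force: 37.8
```

move_arm([
  [[0,1,0,0],[0,4,0,0],[0.1,8,0,0],[0.2,12,0,0],[0.3,16,0,0],[0.5,20,0,0],[0.6,24,0,0],[0.7,28,0,0]],
])

```text
t: 25.0
tool_pos: [519.3, -116.6, 115.8]
orientation: [-3.141, -0.031, 0.003]
ft_force: [0.0, 0.1, -1.1]
grip_width: 0.685
grasp_force: 37.8
```

move_arm([
  [[0.1,4,0,0],[0.2,8,0,0],[0.3,12,0,0],[0.4,16,0,0],[0.5,20,0,0],[0.5,24,0,0],[0.5,27,0,0],[0.5,28.1,0,0]],
])

```text
t: 26.0
tool_pos: [529.8, -397.3, 115.5]
orientation: [-3.141, -0.028, 0.002]
ft_force: [0.5, 1.0, -2.4]
grip_width: 0.688
grasp_force: 37.8
```

move_arm([
  [[0,0,0,0],[0,0,2,0],[0,0,3.5,0],[0,0,4,0],[0,0,4,0]],
])

```text
t: 26.62
tool_pos: [530.8, -395.2, 76.1]
orientation: [-3.141, -0.032, 0.001]
ft_force: [0.6, -0.4, -0.6]
grip_width: 0.685
grasp_force: 37.8
```

Run:
```python
from h import *
im,c=snap("wrist","w7"); s=bot.state(); print(s["t"],s["tool_pos"],s["ft_force"],s["orientation"],s["grip_width"],s["grasp_force"])
```

```text
26.675 [ 531.11819165 -395.55196765   76.7359521 ] [-0.75940002  0.34761416 -1.00345212] [-3.14134149e+00 -3.15779321e-02  2.20377763e-04] 0.6883516694037348 37.83791184425354
```

View pics/w7.png

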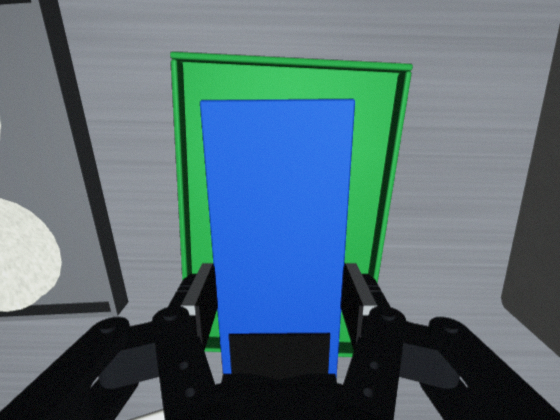

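The board is over the green tray, whose far corners are at (171,54) and (411,67). The tray is turned about 0.05 rad clockwise relative to the board.

Run:
```python
from h import *
c=cal("wrist"); a=[onz("wrist",u,v,18,c) for u,v in((171,53),(411,66),(205,354),(355,354))]
for p in a: print(p.round(1))
for u in ((180,200),(386,200)): print(onz("wrist",*u,18,c).round(1))
im=cv2.imread("pics/w7.png"); print("board far",onz("wrist",277,100,88,c).round(1),onz("wrist",280,375,88,c).round(1))
```

```text
[ 637.9 -332.8   18. ]
[ 633.9 -470.3   18. ]
[ 427.1 -341.2   18. ]
[ 429.3 -457.4   18. ]
[ 550.9 -331.3   18. ]
[ 553.5 -465.9   18. ]
board far [ 612.4 -393.8   88. ] [ 478.1 -397.8   88. ]
```

move_arm([
  [[-0.3,0.2,1,0.04],[-0.5,0.3,2.5,0.04],[-0.5,0.3,4,0.04],[-0.5,0.3,5.2,0.04],[-0.5,0.3,6.2,0.04],[-0.5,0.3,6.8,0.04],[-0.5,0.3,7.1,0.04],[-0.5,0.3,7.1,0.04]],
])

```text
t: 27.68
tool_pos: [526.1, -398.8, 5.9]
orientation: [3.141, -0.032, 0.0]
ft_force: [-0.7, -0.1, -1.0]
grip_width: 0.686
grasp_force: 37.9
```

move_arm([
  [[0,0,0.1,0],[0,0,0.2,0],[0,0,0.3,0],[0,0,0.3,0]],
])

```text
t: 28.18
tool_pos: [526.0, -398.8, 2.8]
orientation: [-3.141, 0.032, 0.0]
ft_force: [-0.9, -1.1, -1.2]
grip_width: 0.684
grasp_force: 37.9
```

move_arm([
  [[0,0,0.05,0],[0,0,0.1,0],[0,0,0.1,0]],
])

```text
t: 28.55
tool_pos: [526.0, -398.8, 1.8]
orientation: [-3.141, 0.032, 0.0]
ft_force: [0.2, -0.2, -1.4]
grip_width: 0.684
grasp_force: 37.9
```

move_arm([
  [[0,0,0.05,0],[0,0,0.1,0],[0,0,0.1,0]],
])

```text
t: 28.92
tool_pos: [526.0, -398.8, 0.8]
orientation: [-3.141, 0.032, 0.0]
ft_force: [-0.4, -0.7, -0.6]
grip_width: 0.686
grasp_force: 37.9
```

move_arm([
  [[0,0,0.05,0],[0,0,0.1,0],[0,0,0.1,0]],
])

```text
t: 29.3
tool_pos: [526.0, -398.8, -0.2]
orientation: [-3.141, 0.032, 0.0]
ft_force: [-1.6, -0.4, -0.1]
grip_width: 0.69
grasp_force: 37.9
```

move_arm([
  [[0,0,0.05,0],[0,0,0.05,0]],
])

```text
t: 29.55
tool_pos: [526.1, -398.9, -0.5]
orientation: [3.141, -0.032, 0.0]
ft_force: [-0.1, -0.1, 0.4]
grip_width: 0.69
grasp_force: 38.7
```

move_arm([
  [[0,0,0.05,0],[0,0,0.05,0]],
])

```text
t: 29.8
tool_pos: [526.1, -398.9, -0.6]
orientation: [3.141, -0.032, 0.0]
ft_force: [-2.1, 2.3, 5.3]
grip_width: 0.685
grasp_force: 41.4
```

move_arm([
  [[0,0,0.05,0],[0,0,0.05,0]],
])

```text
t: 30.05
tool_pos: [526.1, -398.9, -0.6]
orientation: [3.141, -0.032, 0.0]
ft_force: [-3.9, 2.8, 10.1]
grip_width: 0.689
grasp_force: 44.0
```

move_arm([
  [[0,0,-0.08,0],[0,0,-0.08,0]],
])

```text
t: 30.3
tool_pos: [526.1, -398.9, -0.6]
orientation: [3.141, -0.032, 0.0]
ft_force: [-1.0, 0.8, 4.7]
grip_width: 0.686
grasp_force: 41.2
```

move_arm([
  [[0,0,0,0],[0,0,0,0],[0,0,0,0],[0,0,0,0]],
], claw=0.8)

```text
t: 30.8
tool_pos: [526.0, -398.8, -0.9]
orientation: [-3.141, 0.032, 0.0]
ft_force: [0.1, 0.4, -0.7]
grip_width: 0.801
grasp_force: 0.0
```

move_arm([
  [[0,0,-0.3,0],[0,0,-1,0],[0,0,-2.5,0],[0,0,-5,0],[0,0,-9,0],[0,0,-13,0],[0,0,-17,0],[0,0,-17,0]],
])

```text
t: 31.8
tool_pos: [528.0, -400.3, 174.3]
orientation: [3.137, -0.032, 0.01]
ft_force: [1.3, 0.6, -0.1]
grip_width: 0.802
grasp_force: 0.0
```

Run:
```python
from h import *
im,c=snap("wrist","w8"); s=bot.state(); print(s["t"],s["tool_pos"],s["ft_force"])
j,_=snap("scene","s8"); a=j[150:,:430][:,:,::-1]; a=cv2.resize(a,None,fx=420/270,fy=420/270)
o=np.hstack([im[:,:,::-1],a]); cv2.imwrite("pics/m8.png",cv2.resize(o,(800,int(420*800/o.shape[1]))))
```

```text
31.85 [ 526.93367405 -399.49440125  171.93207443] [-0.34547672  0.52345069 -1.40798664]
```

View pics/m8.png

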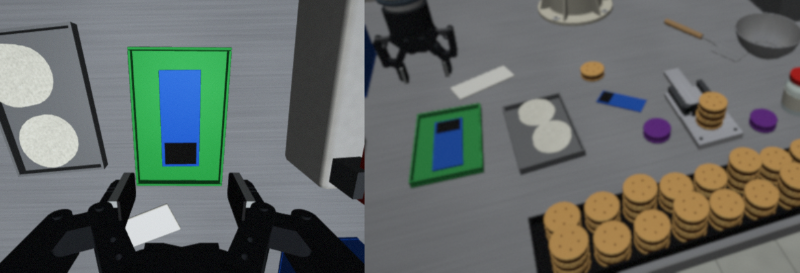

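The board lies flat inside the green tray, at about (180,118) in the left half of the picture. The stack stands upright on the bed, at about (712,110) in the right half, and everything else is in place. I'm handing in.

```bash
python3 -c "
from rig import bot
print(bot.sign_off())"
```

```text
the job is handed in; nothing more can be done
None
```

The blue slip board was drawn out and set down flat in the green returns tray, the stack stands upright on the bed behind the stop bar, nothing else was moved, and I handed the job in at about 32 s.

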